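# Tip the green carton onto the checkout scanner

## Robot

A 7-joint arm with a two-finger parallel gripper is mounted at the origin on the work surface. World frame = base frame: x ahead of the robot, y to its left, z up, the work surface at z = 0. Lengths are in m, angles in rad, forces in N, time in s.
With the tool pointing down it reaches from about 0.4 to 0.925 m from the base axis. Payload 5.6 kg.
Tool frame: the origin (TCP) lies on the mounting face of the last link; the fingertips stand 173 mm ahead of it and the grasp point (between the pads) lies 155 mm ahead of it; z points along the fingers, y is the direction in which the jaws open and shut (so a half turn about z gives the same grasp; the last joint's range is limited). The gripper opens to 85 mm and grips with 20 to 120 N. Pads are 22 mm wide; open, the fingers measure 114 mm over their backs; the gripper's body (76 mm by 85 mm) begins 54 mm behind the grasp point. The pads swing forward as they close: fully open they stand 13 mm farther back than shut.
Start: joints at [-1.181, 0.468, -0.012, 1.603, 0.006, 1.071, -0.056], TCP at [0.273, 0.59, 0.405] pointing down, gripper open.
Joint ranges: [-2.53, 2.53], [-0.31, 2.02], [-1.57, 1.55], [0.28, 2.44], [-1.29, 4.43], [0.15, 1.84], [-2.92, 2.92]. Speed limits (rad/s): [2.57, 2.57, 3.14, 3.14, 3.14, 3.14, 3.14].

## Interface

Orientations are given as a unit quaternion [x, y, z, w].
In Python, from bench import robot gives the robot as it stands.
- The arm moves only by the shell command python3 -m crank 'ROWS' [OPENING] [FORCE]. ROWS is JSON, a list of rows, each a list of 2 entries, a list of its own where there are three numbers: the shift along the world's x, y, z in units of 30 mm (1.0 is 30 mm), then the turn, a rotation vector about the world's x, y, z in degrees. A call has 1 to 5 rows; each row shifts and turns the commanded pose from where the row before left it; what a row does not reach is not made up. A row lasts 1/10 s, in which the tool goes at most 50 mm and 8.59 degrees, less where a joint would pass 70% of its speed; a pose out of reach is approached as far as the arm can. A call is refused whole if a number of a shift passes 1 or a number of a turn 8.59, either way. A call with a gripper value outside its range is refused whole. OPENING is the closure, from 0 (fully open) to 1 (shut), set as the call begins (- or left out, the last holds). The fingers move at their own pace and stop on an object; FORCE is the grip in N (left out, the last holds). Time passes only in rows, so rows that do not move let the fingers close. It gives the time, the measured TCP pose, the force and the opening at its end, in the units of the state.
- robot.sense(): the state, without advancing time (a new reading comes with each control period).
- robot.camera(name): name is "side" or "top" or "wrist"; returns a dict with "color" (400x640x3 uint8, red, green, blue), "range_z" (400x640 float32, m along the optical axis (not along the pixel's ray), 0 where there is no reading), "K" (3x3 intrinsics, pixels), "world_from_camera" (4x4, takes a point from camera to world coordinates). Camera axes: x right, y down, z forward; pixel columns grow to the right and rows downward; lengths in m; the calibration is good to about 2 mm. A picture is of the moment at which its call begins.
- robot.job_done(): hands the job in, once; it reports no verdict.
The state is a dict: "time": time; "qpos": joint angles; "joint_vel": joint speeds; "tau": joint torques, N m; "position": TCP position; "ee_rot": TCP orientation; "contact_force": force on the tool from outside, world axes, zero at the start; "ft_torque": the same for the moment, N m; "gripper_width": opening from 0.0 (shut) to 1.0 (fully open).
Only numpy, scipy, OpenCV 4.12 (cv2) and the standard library are available. Lean on these libraries where they do the work, as an engineer would, in place of code of your own. Each camera call takes 0.05 s, during which the arm holds its last target.

## Task

Scan the green carton at the shop's checkout without gripping or lifting it: push it along the steel, still standing, until its leading foot edge is a little inside the yellow outline around the scanner glass. Then push it over from behind, high up, so that it lies on its broad barcode face across the glass, wholly inside the yellow outline. Leave the red carton, the jar and the plantains where they are, and finish with the hand clear.

Things in the scene. Friction and masses are not known exactly. Their poses are not given: they have to be found in the camera images.
- scan_area (a point): centre of the scan area of an in-counter checkout scanner: a yellow outline, 170 mm (x) x 220 mm (y) inside, printed on a flat fixed steel platter, with a dark glass window flush in its middle. The point lies on the platter's top, 3 mm above the counter; z is up, y runs along the platter's long side. The platter, 290 mm (x) x 500 mm (y), is centred here; its place and yaw vary.
- green_carton: the green carton: a closed cardboard retail carton, 100 mm wide (its x axis) x 60 mm thick (its y axis) x 160 mm high (its z axis, up while it stands), about 0.26 kg, same barcode on both broad faces (either may go down). Origin at the centre of its underside. It starts standing on the platter outside the outline, 170 to 220 mm to the +y or the -y side of the scan area's centre, a broad face turned to the glass within about 7 degrees.
- carton_mid (a point): centre of the green carton, 80 mm above its underside. The carton slides upright when pushed low (fingertips 10 to 25 mm above the platter) and tips over its far foot edge when pushed high (100 mm up or more). It balances at 0.36 rad of tilt, some 45 mm of travel at 125 mm height, then falls on by itself and lies from that foot edge to 160 mm beyond.
- corner0 (a point): corner of the green carton's outline as seen on its broad face, half-way through its thickness: at x = -50 mm, y = 0, z = 0 mm in the carton's frame
- corner1 (a point): corner of the green carton's outline as seen on its broad face, half-way through its thickness: at x = 50 mm, y = 0, z = 0 mm in the carton's frame
- corner2 (a point): corner of the green carton's outline as seen on its broad face, half-way through its thickness: at x = -50 mm, y = 0, z = 160 mm in the carton's frame
- corner3 (a point): corner of the green carton's outline as seen on its broad face, half-way through its thickness: at x = 50 mm, y = 0, z = 160 mm in the carton's frame
- red_carton: the red carton: a closed cardboard retail carton, 100 mm wide (its x axis) x 60 mm thick (its y axis) x 160 mm high (its z axis, up while it stands); it waits standing on the platter near the other end than the green one. Origin at the centre of its underside. To be left alone.
- jar: a closed amber glass spice jar with a red cap, 68 mm across, 115 mm high, standing on the counter beside the platter's far long side. Origin at the centre of its underside. To be left alone.
- plantains: two green plantains side by side, lying on the counter beside the platter's far long side, together about 220 mm long (y) x 95 mm wide (x) x 36 mm high. Origin at the counter, near the middle. To be left alone.
Not all that is in view belongs to the job. There is more than one size of the green_carton; the one meant has the size given above.

How it is judged:
On the way, in this order (a step that is already met when the one before it is completed fails the run):
1. the green carton stands upright on the platter with its leading foot edge inside the yellow outline, not yet tipped (angle between green_carton's own z axis and vertical below 0.08 rad and height (world z) of green_carton below 0.012 m and (y of green_carton in the frame of scan_area between 0.07 and 0.146 m or y of green_carton in the frame of scan_area between -0.146 and -0.07 m)), for 0.2 s.
2. the green carton lies on a broad face, wholly inside the yellow outline (angle between the y axis of green_carton and the z axis of scan_area, either way round below 0.1 rad and height (world z) of green_carton between 0.025 and 0.042 m and x of corner0 in the frame of scan_area between -0.088 and 0.088 m and y of corner0 in the frame of scan_area between -0.113 and 0.113 m and x of corner1 in the frame of scan_area between -0.088 and 0.088 m and y of corner1 in the frame of scan_area between -0.113 and 0.113 m and x of corner2 in the frame of scan_area between -0.088 and 0.088 m and y of corner2 in the frame of scan_area between -0.113 and 0.113 m and x of corner3 in the frame of scan_area between -0.088 and 0.088 m and y of corner3 in the frame of scan_area between -0.113 and 0.113 m), for 0.2 s.
At the end, for the whole second after the job is handed in: The green carton lies flat at rest on a broad face on the platter, all four corners inside the yellow outline (3 mm over it is forgiven); the red carton and the jar stand, and they and the plantains are within 20 mm of where they were (all of step 2 and distance of each of red_carton, jar, plantains from where it was at the start of the episode below 0.02 m and angle between each of red_carton, jar's own z axis and vertical below 0.1 rad and linear speed of green_carton below 0.01 m/s and angular speed of green_carton below 0.05 rad/s); the robot touches nothing.
It fails at once if the green carton is lifted off the platter (height (world z) of green_carton above 0.05 m).
It fails at once if the green carton is lifted while it stands (angle between green_carton's own z axis and vertical below 0.15 rad and height (world z) of green_carton above 0.02 m).
It fails at once if the green carton is lifted by its top end after it has fallen over (angle between green_carton's own z axis and vertical above 1.85 rad).
It fails at once if the red carton, the jar or the plantains are moved (distance of any of red_carton, jar, plantains from where it was at the start of the episode above 0.02 m).
It fails at once if the red carton or the jar is tipped (angle between any of red_carton, jar's own z axis and vertical above 0.3 rad).
It also fails if it takes over 42 s, if anything falls off the work surface, if the arm or the gripper's body presses on something with over 40 N, if the wrist force passes 120 N, or if a joint passes its speed limit or range.

## Working session

There is one attempt and no reset: what is moved stays moved. The work goes in short steps, Python scripts to look and compute and a shell command to move; the robot and the scene stay as the last step left them, time stands still between calls to the robot, and variables do not carry over. Pictures are saved under pics/ and viewed, and the job is handed in when it is done.

```bash
ls; mkdir -p pics; python3 - <<'E'
from bench import robot
import cv2,numpy as np
for n in ("top","side"):
    c=robot.camera(n); cv2.imwrite(f"pics/{n}0.png",c["color"][:,:,::-1]); np.savez(f"{n}0.npz",**c)
    print(n,c["K"].round(1).tolist(),c["world_from_camera"].round(3).tolist())
print(robot.sense())
E
```

```text
pics
top [[407.5, 0.0, 318.3], [0.0, 407.5, 199.3], [0.0, 0.0, 1.0]] [[0.018, -0.992, 0.125, 0.49], [-1.0, -0.019, -0.003, 0.083], [0.005, -0.125, -0.992, 1.142], [0.0, 0.0, 0.0, 1.0]]
side [[520.2, 0.0, 325.3], [0.0, 520.2, 198.0], [0.0, 0.0, 1.0]] [[0.825, -0.34, 0.452, 0.102], [-0.565, -0.505, 0.653, -0.656], [0.006, -0.794, -0.609, 0.768], [0.0, 0.0, 0.0, 1.0]]
{'time': 0.1, 'qpos': array([-1.18100779,  0.46832231, -0.01159955,  1.6035057 ,  0.00598224,
        1.07139443, -0.05630282]), 'joint_vel': array([ 0.00099115, -0.00141026,  0.00203771, -0.00267968,  0.00112223,
        0.00072867, -0.00162937]), 'tau': array([ 6.15627432e-04, -5.33519411e+01,  2.13173922e-02, -2.51964730e+01,
        1.14610250e-02,  4.29837004e-03,  4.60917661e-06]), 'position': array([0.27256421, 0.58985847, 0.4038225 ]), 'ee_rot': array([ 2.14747823e-01,  9.76669205e-01, -7.88280370e-04, -1.21641157e-04]), 'contact_force': array([ 1.60774176,  0.3386859 , -0.23976317]), 'ft_torque': array([-0.03129378,  0.0458078 , -0.02076814]), 'gripper_width': 0.9987075332575224}
```

View pics/top0.png

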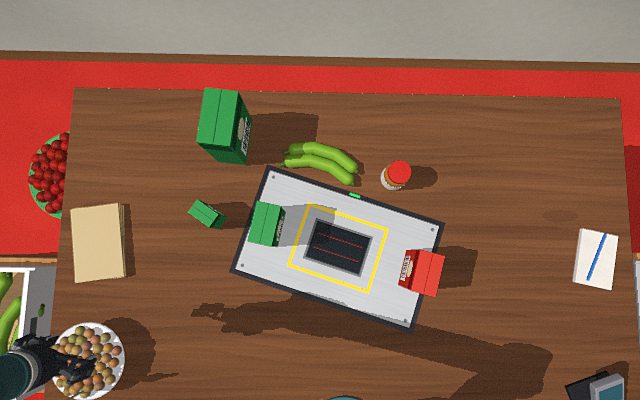

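View pics/side0.png

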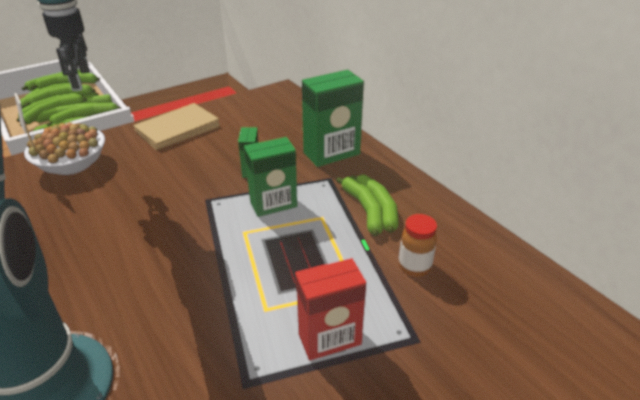

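The green things are the big carton (222,125) on the counter, the small one (207,213) on the counter, and the middle-sized one (267,224), which stands on the platter beside the outline. The one on the platter fits the description; I'll check its size and view a crop.

```bash
cat > h.py <<'E'
import numpy as np,cv2
def pts(c):
    K=c["K"];T=c["world_from_camera"];z=c["range_z"].astype(float)
    v,u=np.mgrid[:z.shape[0],:z.shape[1]]
    P=np.stack([(u-K[0,2])/K[0,0]*z,(v-K[1,2])/K[1,1]*z,z],-1)@T[:3,:3].T+T[:3,3]
    P[z==0]=np.nan
    return P
def plane(c,uv,h):
    K=c["K"];T=c["world_from_camera"];uv=np.atleast_2d(uv).astype(float)
    d=np.c_[(uv[:,0]-K[0,2])/K[0,0],(uv[:,1]-K[1,2])/K[1,1],np.ones(len(uv))]@T[:3,:3].T
    return T[:3,3]+d*((h-T[2,3])/d[:,2])[:,None]
def rect(p):
    (cx,cy),(w,h),a=cv2.minAreaRect(np.float32(p[:,:2]*1000)); return cx,cy,w,h,a
def hsv(c): return cv2.cvtColor(c["color"],cv2.COLOR_RGB2HSV)
def yellow(c):
    H=hsv(c); m=((H[...,0]>20)&(H[...,0]<35)&(H[...,1]>130)&(H[...,2]>150)).astype(np.uint8)
    P=pts(c); m[(abs(P[...,2])>0.03)|np.isnan(P[...,2])]=0
    cs,_=cv2.findContours(m,cv2.RETR_EXTERNAL,cv2.CHAIN_APPROX_NONE)
    return m,max(cs,key=lambda k:cv2.minAreaRect(k)[1][0]*cv2.minAreaRect(k)[1][1])[:,0]
E
python3 - <<'E'
from h import *
c=dict(np.load("top0.npz"));P=pts(c);H=hsv(c)
m,k=yellow(c); print("yellow outer px",cv2.boundingRect(k),rect(plane(c,k,0.003)))
g=(H[...,0]>40)&(H[...,0]<85)&(H[...,1]>120)&(H[...,2]>40)
n,l,s,ce=cv2.connectedComponentsWithStats(g.astype(np.uint8))
for i in range(1,n):
    if s[i,4]>100:
        q=P[l==i];q=q[~np.isnan(q[:,2])]; zt=np.percentile(q[:,2],95); t=q[q[:,2]>zt-.012]
        print(ce[i].round(),s[i].tolist(),"ztop",zt.round(3),rect(t))
r=((H[...,0]<6)|(H[...,0]>174))&(H[...,1]>120)&(P[...,2]>.02)
n,l,s,ce=cv2.connectedComponentsWithStats(r.astype(np.uint8))
for i in range(1,n):
    if s[i,4]>100:
        q=P[l==i];zt=np.nanpercentile(q[:,2],95); t=q[q[:,2]>zt-.012]; print("red",ce[i].round(),zt.round(3),rect(t))
cv2.imwrite("pics/crop.png",cv2.resize(c["color"][140:340,170:460,::-1],None,fx=2.7,fy=2.7,interpolation=cv2.INTER_CUBIC))
E
```

```text
yellow outer px (287, 203, 102, 90) (501.55950927734375, 23.1328125, 237.1822967529297, 186.8507537841797, 72.56143951416016)
[221. 125.] [196, 88, 56, 77, 2770] ztop 0.219 (797.63037109375, 320.66998291015625, 82.48766326904297, 136.13186645507812, 84.024169921875)
[322. 160.] [284, 142, 74, 43, 1709] ztop 0.038 (740.9988403320312, 69.29631042480469, 203.4464111328125, 89.5516128540039, 73.3702163696289)
[ 37. 197.] [30, 185, 18, 27, 109] ztop -0.613 (696.7415161132812, 1297.4923095703125, 129.07858276367188, 44.124813079833984, 51.03178405761719)
[206. 215.] [188, 200, 39, 29, 556] ztop 0.112 (579.803955078125, 371.8858337402344, 68.93489837646484, 40.80061340332031, 55.24243927001953)
[264. 223.] [248, 200, 37, 46, 1082] ztop 0.166 (553.5357666015625, 209.52529907226562, 60.71431350708008, 97.48381042480469, 78.3543472290039)
[  4. 284.] [0, 272, 12, 29, 203] ztop 0.001 (377.7828063964844, 939.8613891601562, 59.40923309326172, 24.133636474609375, 3.7788875102996826)
[  8. 323.] [0, 297, 21, 58, 569] ztop -0.013 (272.9969177246094, 934.2642211914062, 41.652000427246094, 157.9713134765625, 75.12975311279297)
red [399. 172.] 0.118 (694.9112548828125, -126.10684967041016, 57.13227844238281, 57.15211868286133, 87.49482727050781)
red [424. 272.] 0.166 (442.26593017578125, -182.28115844726562, 61.62147521972656, 101.21717071533203, 75.91627502441406)
```

View pics/crop.png

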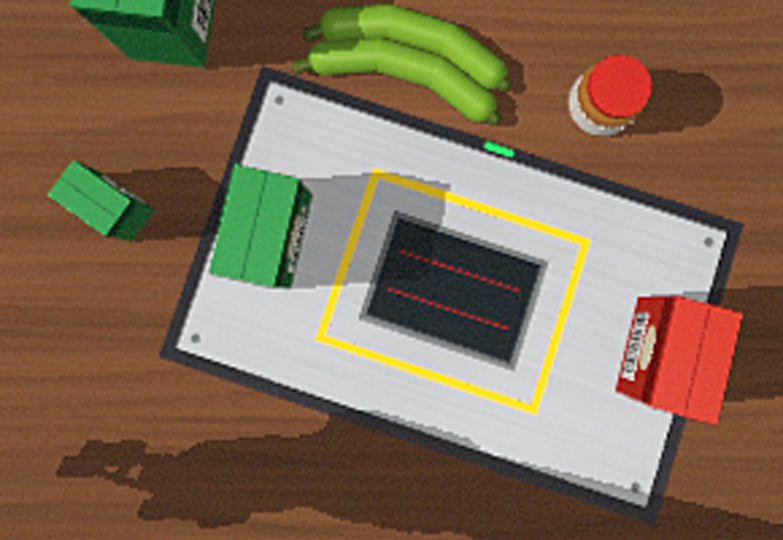

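The middle carton is confirmed: it measures 61 x 97 mm with its top at 0.163 m, stands on the platter and shows a barcode. In the scan frame it is at about (-6, +193) mm with +5.8° yaw. The small green carton stands close behind it.

I'll keep the tool vertical, with the jaws along the push direction, so the leading finger's back stands ahead of the gripper body.

```bash
python3 -m crank '[[[1,-0.9,0],[0,0,7.4]],[[1,-0.9,0],[0,0,0]],[[1,-0.9,0],[0,0,0]],[[1,-0.9,0],[0,0,0]],[[1,-0.9,0],[0,0,0]]]' 0.2 20; python3 -m crank '[[[1,-0.9,0],[0,0,0]],[[1,-0.9,0],[0,0,0]],[[1,-0.9,0],[0,0,0]],[[1,-0.9,0],[0,0,0]],[[1,-0.9,0],[0,0,0]]]'; python3 -m crank '[[[0,0,0],[0,0,0]],[[0,0,0],[0,0,0]]]'; cat >> h.py <<'E'
O=np.array([.5016,.0231]);EY=np.array([np.cos(np.radians(72.56)),np.sin(np.radians(72.56))]);EX=np.array([EY[1],-EY[0]])
def ts(p): d=np.asarray(p)[...,:2]-O; return np.stack([d@EX,d@EY],-1)*1000
def tool():
    from bench import robot
    from scipy.spatial.transform import Rotation as R
    s=robot.sense(); M=R.from_quat(s["ee_rot"]).as_matrix()
    print("t",round(s["time"],2),"TCP",s["position"].round(4),"scan xy",ts(s["position"]).round(1),"yaw_y",np.degrees(np.arctan2(M[1,1],M[0,1])).round(1),"z",M[:,2].round(3),"F",s["contact_force"].round(1),"w",round(s["gripper_width"],2))
    return s
def togo(x,y):
    s=tool(); w=O+EX*x/1000+EY*y/1000; print("to go units",((w-s["position"][:2])/.03).round(2))
E
python3 -c "
from h import *
togo(18,286)"
```

```text
time: 0.6
position: [0.4236, 0.4537, 0.4043]
ee_rot: [0.151, 0.989, -0.0, -0.0]
contact_force: [0.2, -0.4, 0.6]
gripper_width: 0.799
time: 1.1
position: [0.5736, 0.3188, 0.4043]
ee_rot: [0.151, 0.988, -0.0, -0.0]
contact_force: [0.5, -0.1, -0.0]
gripper_width: 0.803
time: 1.3
position: [0.5733, 0.3188, 0.404]
ee_rot: [0.153, 0.988, -0.0, -0.0]
contact_force: [-0.3, 0.5, -0.1]
gripper_width: 0.798
t 1.3 TCP [0.5733 0.3188 0.404 ] scan xy [-20.2 303.6] yaw_y 72.4 z [-0.001 -0.001 -1.   ] F [-0.3  0.5 -0.1] w 0.8
to go units [ 1.04 -0.94]
```

Yaw is right (72.4°). I'll move over the gap and partly down, then look.

```bash
python3 -m crank '[[[1,-0.94,0],[0,0,0]],[[0.04,0,-1],[0,0,0]],[[0,0,-1],[0,0,0]],[[0,0,0],[0,0,0]]]';  python3 - <<'E'
from h import *
from bench import robot
tool()
for n in ("top","side"):
    c=robot.camera(n); cv2.imwrite(f"pics/{n}1.png",cv2.resize(c["color"][100:300,150:470,::-1] if n=="top" else c["color"][60:260,150:470,::-1],None,fx=2.5,fy=2.5)); np.savez(f"{n}1.npz",**c)
E
```

```text
time: 1.7
position: [0.6013, 0.2928, 0.34]
ee_rot: [0.15, 0.989, -0.002, -0.004]
contact_force: [-0.9, 0.3, -0.2]
gripper_width: 0.798
t 1.7 TCP [0.6013 0.2928 0.34  ] scan xy [ 14.3 287.2] yaw_y 72.7 z [-0.009 -0.003 -1.   ] F [-0.9  0.3 -0.2] w 0.8
```

View pics/top1.png

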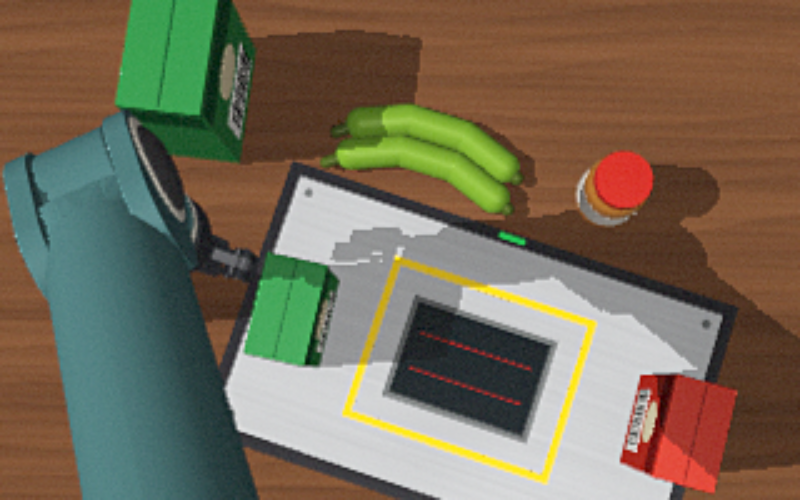

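View pics/side1.png

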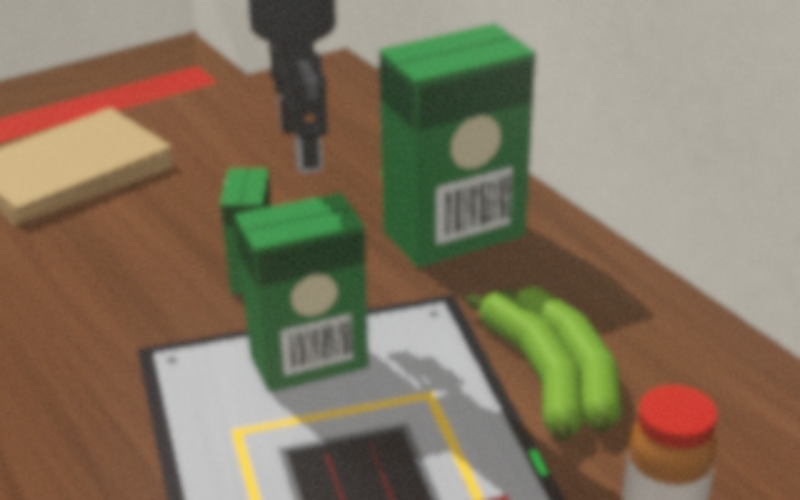

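The top crop shows the leading finger at (240,265), just behind the green carton. The side crop shows the fingertip at (308,168), above and behind it, with the small carton clear to its left. Next I'll measure the fingertip's height and front from the depth images.

```bash
python3 - <<'E'
from h import *
c=dict(np.load("side1.npz"));P=pts(c)
# crop -> full: u=150+cu/2.5, v=60+cv/2.5
q=P[60+40:60+70, 150+104:150+134].reshape(-1,3); q=q[(q[:,2]>.1)&(q[:,1]<.4)&(q[:,1]>.15)]
s=ts(q); 
for a in np.arange(.15,.30,.01):
    m=(q[:,2]>=a)&(q[:,2]<a+.01)
    if m.sum()>2: print(a.round(2),m.sum(),"x",np.percentile(s[m,0],[5,95]).round(),"y",np.percentile(s[m,1],[5,95]).round())
c=dict(np.load("top1.npz"));P=pts(c)
q=P[185:215,215:258].reshape(-1,3);q=q[(q[:,2]>.1)];s=ts(q)
for a in np.arange(.16,.36,.02):
    m=(q[:,2]>=a)&(q[:,2]<a+.02)
    if m.sum()>2: print("top",a.round(2),m.sum(),"x",np.percentile(s[m,0],[5,95]).round(),"y",np.percentile(s[m,1],[5,95]).round())
E
```

```text
0.17 10 x [ 6. 22.] y [245. 324.]
0.18 48 x [ 3. 24.] y [240. 323.]
0.19 58 x [ 4. 21.] y [238. 324.]
0.2 55 x [ 3. 24.] y [237. 324.]
0.21 25 x [ 3. 23.] y [237. 321.]
0.22 34 x [ 1. 25.] y [221. 251.]
0.23 67 x [ 2. 24.] y [220. 250.]
0.24 51 x [-2. 26.] y [218. 254.]
0.25 54 x [ 3. 25.] y [218. 226.]
0.26 10 x [ 2. 24.] y [216. 222.]
top 0.16 37 x [ 8. 35.] y [217. 226.]
top 0.22 47 x [ 3. 27.] y [221. 250.]
top 0.24 58 x [-1. 31.] y [220. 261.]
top 0.26 111 x [ 4. 26.] y [219. 249.]
top 0.28 58 x [ 6. 24.] y [222. 252.]
top 0.3 47 x [-4. 39.] y [250. 258.]
top 0.32 45 x [10. 38.] y [250. 258.]
top 0.34 23 x [14. 37.] y [250. 258.]
```

The finger linkage bulges about 18 mm ahead of the fingertip, from 50 mm up, so a vertical low push would tip the carton. I'll turn the jaws across the push direction instead and lean the hand back 25°. With the jaws half closed, the two fingers will also square the carton up. First I'll check the wrist joint range.

```bash
python3 -c "
from bench import robot
print(robot.sense()['qpos'].round(2), 'EX')
from h import *; print(EX)"
```

```text
[-0.56  0.56  0.08  1.6  -0.05  0.98  0.81] EX
[ 0.95403133 -0.2997069 ]
```

```bash
python3 -m crank '[[[0.1,0.8,1],[0,0,-8.5]],[[0,0,0.5],[0,0,-8.5]],[[0,0,0],[0,0,-8.5]],[[0,0,0],[0,0,-8.5]],[[0,0,0],[0,0,-8.5]]]' 0.5; python3 -m crank '[[[0,0,0],[0,0,-8.5]],[[0,0,0],[0,0,-8.5]],[[0,0,0],[0,0,-8.5]],[[0,0,0],[0,0,-8.5]],[[0,0,0],[0,0,-8.5]]]'; python3 -m crank '[[[0,0,0],[0,0,-5]],[[0,0,0],[-7.95,2.5,0]],[[0,0,0],[-7.95,2.5,0]],[[0,0,0],[-7.95,2.5,0]],[[0,0,0],[0,0,0]]]'; python3 -c "
from h import *
togo(3,315)"
```

```text
time: 2.3
position: [0.6066, 0.3171, 0.3926]
ee_rot: [0.501, 0.865, 0.002, 0.001]
contact_force: [-0.0, 0.4, -0.3]
gripper_width: 0.5
time: 2.8
position: [0.6066, 0.3172, 0.3923]
ee_rot: [0.781, 0.625, 0.002, -0.0]
contact_force: [0.6, -0.2, -0.2]
gripper_width: 0.499
time: 3.3
position: [0.6062, 0.3192, 0.3904]
ee_rot: [0.786, 0.58, -0.174, 0.128]
contact_force: [0.4, 0.9, -1.5]
gripper_width: 0.5
t 3.3 TCP [0.6062 0.3192 0.3904] scan xy [ 11.  313.8] yaw_y -17.1 z [-0.124 -0.403 -0.907] F [ 0.4  0.9 -1.5] w 0.5
to go units [-0.24  0.12]
```

```bash
python3 -m crank '[[[-0.24,0.25,-0.5],[0,0,0]],[[0,0,-1],[0,0,0]],[[0,0,-1],[0,0,0]],[[0,0,-1],[0,0,0]],[[0,0,0],[0,0,0]]]'; python3 - <<'E'
from h import *
from bench import robot
tool()
for n in ("top","side"):
    c=robot.camera(n); cv2.imwrite(f"pics/{n}2.png",cv2.resize(c["color"][100:300,150:470,::-1] if n=="top" else c["color"][60:260,150:470,::-1],None,fx=2.5,fy=2.5)); np.savez(f"{n}2.npz",**c)
E
```

```text
time: 3.8
position: [0.5975, 0.3233, 0.2805]
ee_rot: [0.786, 0.578, -0.177, 0.126]
contact_force: [-0.7, -0.4, 0.3]
gripper_width: 0.504
t 3.8 TCP [0.5975 0.3233 0.2805] scan xy [  1.5 315.1] yaw_y -17.4 z [-0.132 -0.403 -0.905] F [-0.7 -0.4  0.3] w 0.5
```

View pics/side2.png

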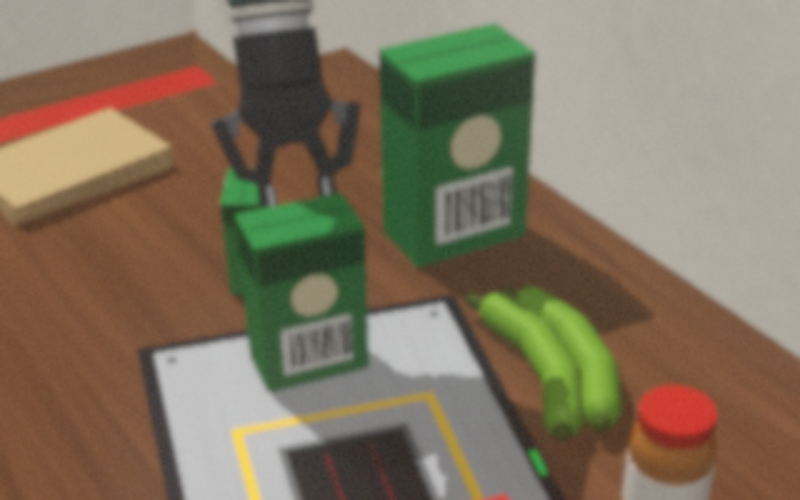

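View pics/top2.png

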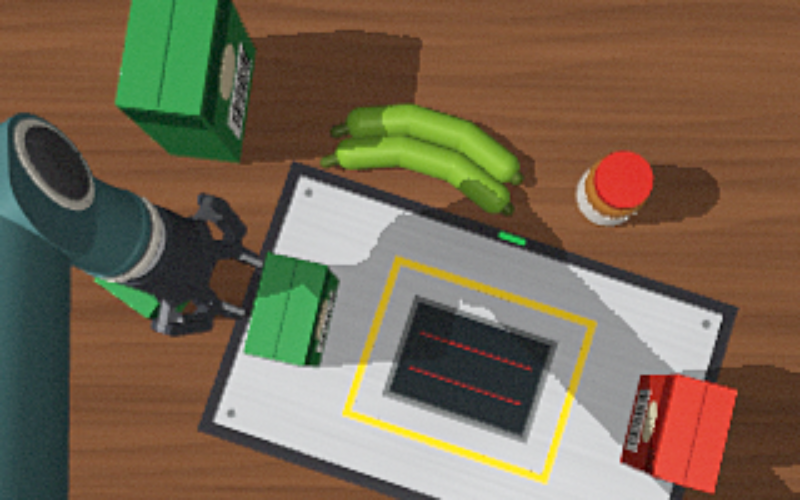

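The side crop shows the fingertips at (270,190) and (325,185), behind the carton top. In the top crop the two tips at (255,265) and (245,312) sit just behind its back edge. I'll check the margins numerically before descending.

```bash
python3 - <<'E'
from h import *
c=dict(np.load("top2.npz"));P=pts(c);H=hsv(c)
reg=np.zeros(P.shape[:2],bool); reg[100+70:100+145,150+60:150+115]=1
dark=reg&(H[...,1]<90)&(P[...,2]>.1)
q=P[dark];s=ts(q)
for a in np.arange(.10,.30,.02):
    m=(q[:,2]>=a)&(q[:,2]<a+.02)
    if m.sum()>2: print(a.round(2),m.sum(),"x",np.percentile(s[m,0],[2,98]).round(),"y",np.percentile(s[m,1],[2,98]).round())
g=(H[...,0]>40)&(H[...,0]<85)&(H[...,1]>120)&(P[...,2]>.15)&(P[...,2]<.175)
t=P[g];u=ts(t);
for lo in range(-60,60,20):
    m=(u[:,0]>=lo)&(u[:,0]<lo+20)&(u[:,1]<260)
    if m.sum()>2: print("carton x",lo,"y",np.percentile(u[m,1],[2,98]).round())
E
```

```text
0.12 15 x [-31.  34.] y [234. 242.]
0.14 62 x [-57.  37.] y [199. 251.]
0.16 163 x [-57.  50.] y [203. 277.]
0.18 156 x [-52.  59.] y [254. 276.]
0.2 316 x [-62.  67.] y [261. 295.]
0.22 200 x [-61.  64.] y [266. 294.]
0.24 50 x [-34.  38.] y [264. 292.]
0.26 205 x [-30.  35.] y [266. 291.]
0.28 255 x [-22.  36.] y [275. 304.]
carton x -60 y [159. 216.]
carton x -40 y [161. 219.]
carton x -20 y [163. 221.]
carton x 0 y [165. 224.]
carton x 20 y [167. 226.]
carton x 40 y [168. 211.]
```

The tip fronts are about 8 mm behind the back face, and everything stays clear of the small carton. Descending to push height.

```bash
python3 -m crank '[[[0,0,-1],[0,0,0]],[[0,0,-1],[0,0,0]],[[0,0,-1],[0,0,0]],[[0,0,-0.35],[0,0,0]],[[0,0,0],[0,0,0]]]'; python3 - <<'E'
from h import *
from bench import robot
tool()
for n in ("top","side"):
    c=robot.camera(n); cv2.imwrite(f"pics/{n}3.png",cv2.resize(c["color"][100:300,150:470,::-1] if n=="top" else c["color"][60:260,150:470,::-1],None,fx=2.5,fy=2.5)); np.savez(f"{n}3.npz",**c)
E
```

```text
time: 4.4
position: [0.5997, 0.3235, 0.1844]
ee_rot: [0.787, 0.578, -0.175, 0.128]
contact_force: [-0.7, 0.1, 0.7]
gripper_width: 0.499
t 4.4 TCP [0.5997 0.3235 0.1844] scan xy [  3.6 316. ] yaw_y -17.4 z [-0.127 -0.403 -0.906] F [-0.7  0.1  0.7] w 0.5
```

View pics/top3.png

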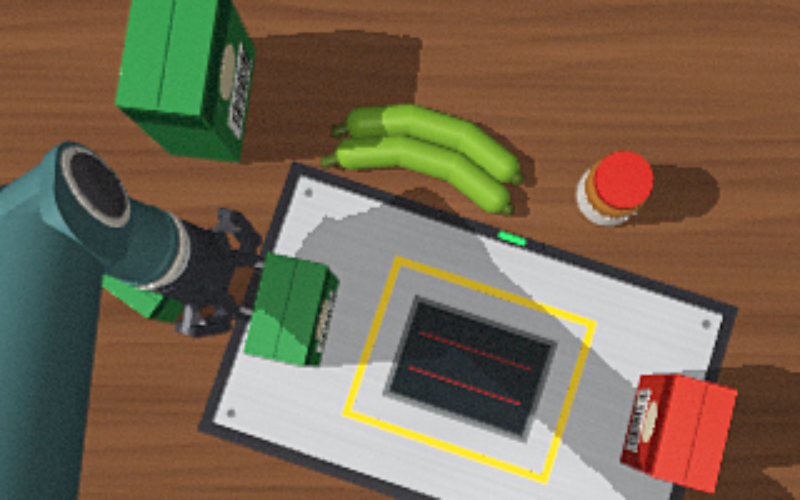

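The descent was clean with no contact forces. I'll lower a few mm and push slowly along -y of the scan frame.

```bash
python3 -m crank '[[[0,0,-0.15],[0,0,0]],[[-0.075,-0.239,0],[0,0,0]],[[-0.075,-0.239,0],[0,0,0]],[[-0.075,-0.239,0],[0,0,0]],[[-0.075,-0.239,0],[0,0,0]]]';python3 -m crank '[[[-0.075,-0.239,0],[0,0,0]],[[-0.075,-0.239,0],[0,0,0]],[[-0.075,-0.239,0],[0,0,0]],[[0,0,0],[0,0,0]]]'; cat > look.py <<'E'
import sys
from h import *
from bench import robot
k=sys.argv[1]; s=tool()
for n in ("top","side"):
    c=robot.camera(n); cv2.imwrite(f"pics/{n}{k}.png",cv2.resize(c["color"][100:300,150:470,::-1] if n=="top" else c["color"][60:260,150:470,::-1],None,fx=2.5,fy=2.5)); np.savez(f"{n}{k}.npz",**c)
    P=pts(c);H=hsv(c); S=ts(P)
    g=(H[...,0]>40)&(H[...,0]<85)&(H[...,1]>120)&(abs(S[...,0])<120)&(abs(S[...,1])<260)&(P[...,2]>.02)
    q=P[g]; 
    zt=np.percentile(q[:,2],95); t=q[q[:,2]>zt-.012]; r=rect(t); a=r[4]
    print(n,"ztop",zt.round(3),"top rect w,h,ang",np.round(r[2:],1),"centre scan",ts(np.array([r[0],r[1]])/1000).round(1), "rel yaw",round((a-72.56+45)%90-45,1))
    # front-face foot: lowest green/all points near front
E
python3 look.py 4
```

```text
time: 5.0
position: [0.5907, 0.2945, 0.1804]
ee_rot: [0.787, 0.578, -0.174, 0.128]
contact_force: [1.3, 3.7, 1.6]
gripper_width: 0.502
time: 5.4
position: [0.5837, 0.2716, 0.1798]
ee_rot: [0.787, 0.577, -0.175, 0.128]
contact_force: [0.4, 0.7, 0.4]
gripper_width: 0.498
t 5.4 TCP [0.5837 0.2716 0.1798] scan xy [  3.8 261.7] yaw_y -17.5 z [-0.128 -0.404 -0.906] F [0.4 0.7 0.4] w 0.5
top ztop 0.166 top rect w,h,ang [138.8  96.9  72.3] centre scan [ -9.4 189.9] rel yaw -0.3
side ztop 0.166 top rect w,h,ang [67.3 98.  74.6] centre scan [-14.  150.4] rel yaw 2.1
```

View pics/top4.png

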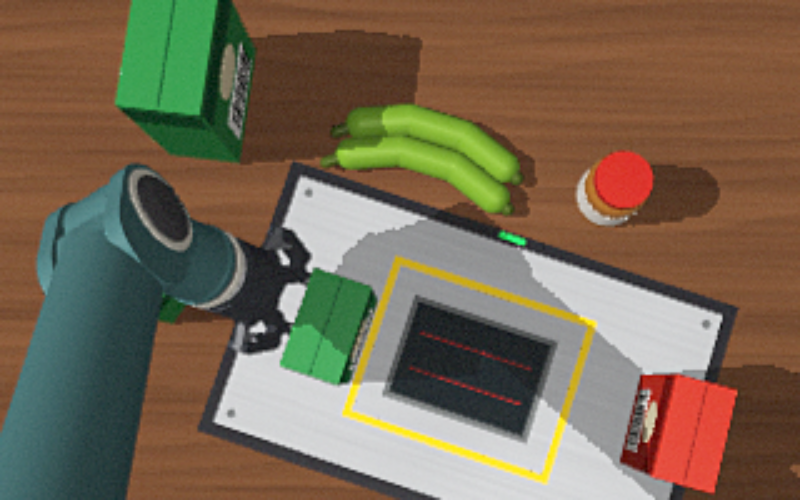

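View pics/side4.png

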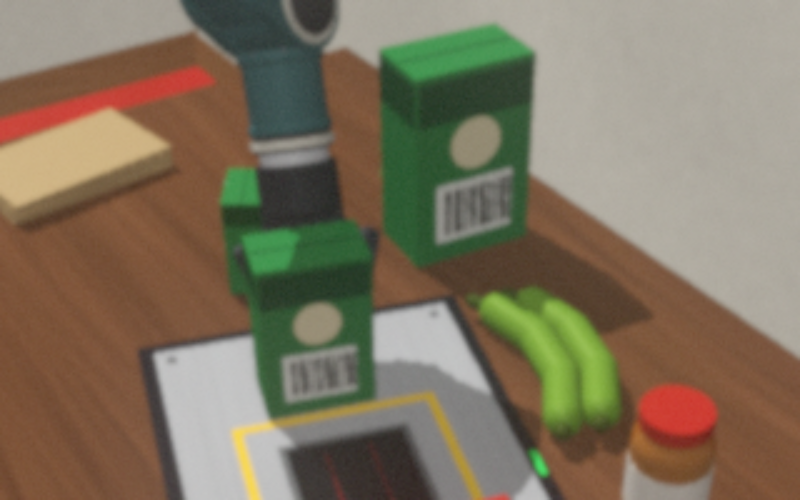

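The carton slid upright and squared up: in the top crop it now spans (283–377, 268–384), just short of the outline, with its centre near y≈150 mm. 30 mm more to go.

```bash
python3 -m crank '[[[-0.075,-0.239,0],[0,0,0]],[[-0.075,-0.239,0],[0,0,0]],[[-0.075,-0.239,0],[0,0,0]],[[-0.06,-0.2,0],[0,0,0]],[[0,0,0],[0,0,0]]]'; sed -i 's/<260)&(P\[...,2\]>.02)/<260)\&(P[...,2]>.02)\&(H[...,2]>50)/' look.py; cat >> look.py <<'E'
    u=ts(t); u=u[u[:,1]<s_y+10] if (s_y:=ts(s["position"])[1]-72) else u
    print("  top face x",np.percentile(u[:,0],[1,99]).round(),"y",np.percentile(u[:,1],[1,99]).round(), "rect",np.round(rect(u/1000),1))
E
python3 look.py 5
```

```text
time: 6.0
position: [0.575, 0.2439, 0.1796]
ee_rot: [0.787, 0.577, -0.176, 0.128]
contact_force: [0.2, 0.4, -0.3]
gripper_width: 0.501
t 6.0 TCP [0.575  0.2439 0.1796] scan xy [  3.9 232.7] yaw_y -17.5 z [-0.129 -0.404 -0.905] F [ 0.2  0.4 -0.3] w 0.5
top ztop 0.166 top rect w,h,ang [149.2  98.   72.2] centre scan [ -9.1 166.2] rel yaw -0.4
  top face x [-57.  39.] y [ 92. 151.] rect [ -9.4 121.6  60.4  97.9  89.9]
side ztop 0.166 top rect w,h,ang [63.7 98.6 73.1] centre scan [-13. 120.] rel yaw 0.5
  top face x [-62.  34.] y [ 90. 149.] rect [-13.  120.   98.6  63.7   0.5]
```

View pics/top5.png

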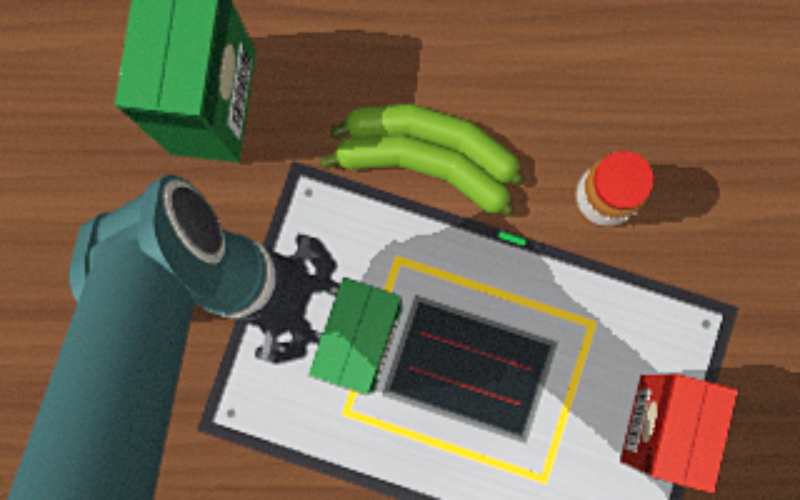

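View pics/side5.png

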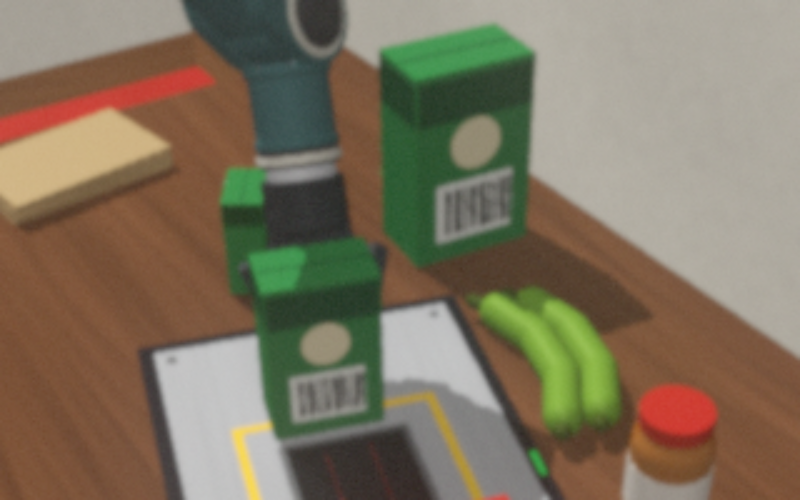

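Step 1 is met: the carton stands with yaw ≈0, its centre at about (-11, 120) mm and its leading edge at y≈90 mm. Next I'll back off, centre the hand on the carton and rise 100 mm.

```bash
python3 -m crank '[[[0.1,0.318,0],[0,0,0]],[[-0.38,0.12,0],[0,0,0]],[[0,0,1],[0,0,0]],[[0,0,1],[0,0,0]],[[0,0,1],[0,0,0]]]'; python3 -m crank '[[[0,0,0.33],[0,0,0]],[[0,0,0],[0,0,0]]]'; python3 look.py 6
```

```text
time: 6.6
position: [0.5659, 0.2597, 0.2703]
ee_rot: [0.786, 0.579, -0.175, 0.128]
contact_force: [-0.7, -0.1, 1.0]
gripper_width: 0.499
time: 6.8
position: [0.5668, 0.2596, 0.2808]
ee_rot: [0.787, 0.578, -0.173, 0.128]
contact_force: [-1.3, 0.1, 0.3]
gripper_width: 0.496
t 6.8 TCP [0.5668 0.2596 0.2808] scan xy [ -8.7 245.2] yaw_y -17.3 z [-0.125 -0.401 -0.907] F [-1.3  0.1  0.3] w 0.5
top ztop 0.167 top rect w,h,ang [154.3  97.9  72.2] centre scan [ -9.  168.7] rel yaw -0.4
  top face x [-57.  39.] y [ 92. 150.] rect [ -9.2 121.2  59.8  97.9  89.2]
side ztop 0.166 top rect w,h,ang [118.9  95.4  71.5] centre scan [-13.9 145.8] rel yaw -1.0
  top face x [-61.  32.] y [ 90. 147.] rect [-14.4 118.2  64.7  95.6  88. ]
```

View pics/side6.png

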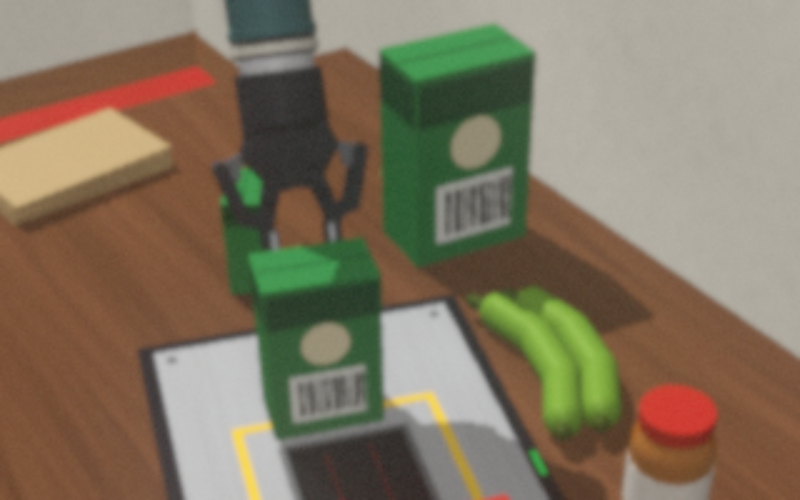

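The side crop shows the carton unmoved and both tips at (273,240) and (333,235), behind its upper part. Starting the high push, part-way first.

```bash
python3 -m crank '[[[-0.075,-0.239,0],[0,0,0]],[[-0.075,-0.239,0],[0,0,0]],[[-0.075,-0.239,0],[0,0,0]],[[-0.075,-0.239,0],[0,0,0]],[[-0.075,-0.239,0],[0,0,0]]]'; python3 look.py 7
```

```text
time: 7.4
position: [0.5555, 0.222, 0.2795]
ee_rot: [0.787, 0.578, -0.175, 0.128]
contact_force: [0.6, 0.6, 0.0]
gripper_width: 0.499
t 7.4 TCP [0.5555 0.222  0.2795] scan xy [ -8.2 205.9] yaw_y -17.4 z [-0.127 -0.403 -0.906] F [0.6 0.6 0. ] w 0.5
top ztop 0.172 top rect w,h,ang [61.3 98.6 72.5] centre scan [-9.7 89.2] rel yaw -0.0
  top face x [-57.  38.] y [ 60. 119.] rect [-9.7 89.2 61.3 98.6 90. ]
side ztop 0.172 top rect w,h,ang [112.6  96.4  70.8] centre scan [-13.9 107.4] rel yaw -1.7
  top face x [-61.  32.] y [ 54. 110.] rect [-14.8  81.6  60.9  97.4  86.8]
```

View pics/side7.png

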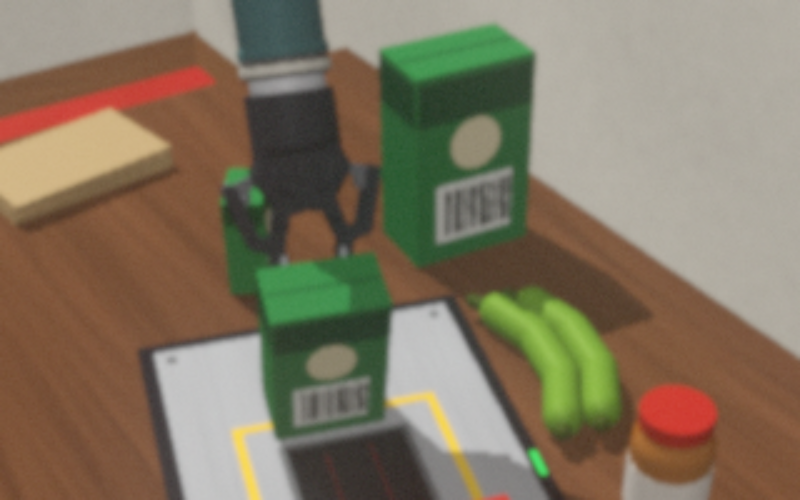

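It is tipping about its foot edge, which stays at (275,435), and the foot has not slid. Continuing past balance.

```bash
python3 -m crank '[[[-0.075,-0.239,0],[0,0,0]],[[-0.075,-0.239,0],[0,0,0]],[[-0.075,-0.239,0],[0,0,0]],[[0,0,0],[0,0,0]],[[0,0,0],[0,0,0]]]'; python3 look.py 8
```

```text
time: 8.0
position: [0.5489, 0.2012, 0.2796]
ee_rot: [0.787, 0.578, -0.175, 0.128]
contact_force: [-0.9, 0.3, 0.4]
gripper_width: 0.498
t 8.0 TCP [0.5489 0.2012 0.2796] scan xy [ -8.2 184.1] yaw_y -17.4 z [-0.127 -0.403 -0.906] F [-0.9  0.3  0.4] w 0.5
top ztop 0.157 top rect w,h,ang [118.6  98.5  71.6] centre scan [-8.4 65.4] rel yaw -0.9
  top face x [-57.  39.] y [ 7. 56.] rect [ -8.4  63.5 114.9  98.5  89.1]
side ztop 0.134 top rect w,h,ang [ 4.3 46.3 83. ] centre scan [-13.5  -6.3] rel yaw 10.5
  top face x [-36.   9.] y [-8. -0.] rect [-13.5  -6.3  46.3   4.3  10.5]
```

View pics/side8.png

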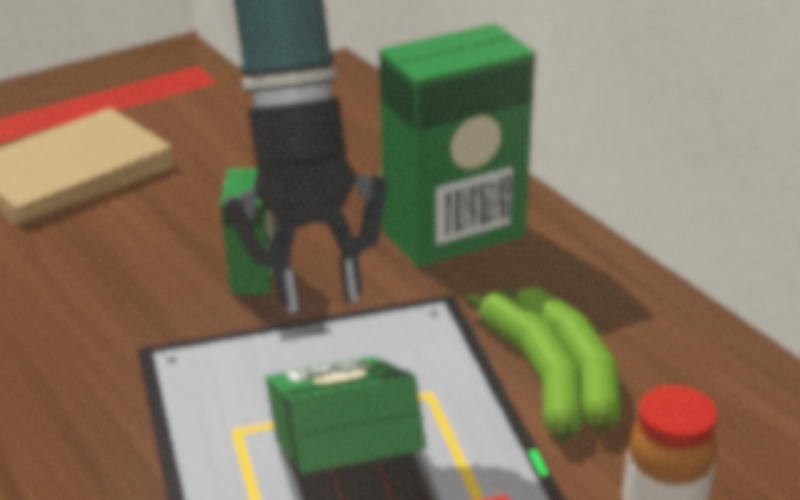

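It is falling freely and the hand is no longer touching it. I'll back the hand off, up and away, while it lands.

```bash
python3 -m crank '[[[0.1,0.3,0],[0,0,0]],[[0.1,0.3,0.5],[0,0,0]],[[0.1,0.3,1],[0,0,0]],[[0.1,0.3,1],[0,0,0]],[[0,0,1],[0,0,0]]]'; python3 -m crank '[[[0,0.8,0],[0,0,0]],[[0,0.8,0],[0,0,0]],[[0,0,0],[0,0,0]],[[0,0,0],[0,0,0]],[[0,0,0],[0,0,0]]]'; python3 look.py 9; python3 - <<'E'
from h import *
for n in ("top","side"):
    c=dict(np.load(n+"9.npz"));P=pts(c);S=ts(P);H=hsv(c)
    m=(P[...,2]>.05)&(P[...,2]<.085)&(abs(S[...,0])<120)&(S[...,1]<150)&(S[...,1]>-120)
    q=S[m];print(n,"upper face z",np.median(P[m][:,2]).round(4),"rect scan",np.round(rect(q/1000),1),"x",np.percentile(q[:,0],[1,99]).round(),"y",np.percentile(q[:,1],[1,99]).round())
    r=((H[...,0]<6)|(H[...,0]>174))&(H[...,1]>120)&(P[...,2]>.02)
    k,l,s,ce=cv2.connectedComponentsWithStats(r.astype(np.uint8))
    if n=="top":
        g=(H[...,0]>30)&(H[...,0]<60)&(H[...,1]>120)
        for i in range(1,k):
            if s[i,4]>100: t=P[l==i];zt=np.nanpercentile(t[:,2],95);print("red",ce[i].round(),zt.round(3),np.round(rect(t[t[:,2]>zt-.012]),1))
E
```

```text
time: 8.6
position: [0.5611, 0.24, 0.3855]
ee_rot: [0.786, 0.579, -0.174, 0.128]
contact_force: [-0.1, 0.2, -0.0]
gripper_width: 0.497
time: 9.1
position: [0.5611, 0.2849, 0.3845]
ee_rot: [0.787, 0.578, -0.175, 0.128]
contact_force: [-0.8, -0.4, 0.1]
gripper_width: 0.501
t 9.1 TCP [0.5611 0.2849 0.3845] scan xy [-21.7 267.6] yaw_y -17.4 z [-0.127 -0.404 -0.906] F [-0.8 -0.4  0.1] w 0.5
top ztop 0.067 top rect w,h,ang [318.1 122.9  83.5] centre scan [-23.   77.9] rel yaw 10.9
  top face x [-57.  39.] y [-72.  85.] rect [ -9.2   6.   98.4 159.9   0. ]
side ztop 0.066 top rect w,h,ang [105.1  84.   73.4] centre scan [-8.9 23.6] rel yaw 0.9
  top face x [-52.  32.] y [-28.  76.] rect [ -8.9  23.6  84.  105.1   0.9]
top upper face z 0.0636 rect scan [-10.5   6.  101.  159.9   0. ] x [-59.  39.] y [-72.  85.]
red [399. 172.] 0.119 [ 694.9 -127.    58.9   55.8   90. ]
red [424. 272.] 0.166 [ 442.  -182.4   61.6  100.8   76.8]
side upper face z 0.0638 rect scan [-12.3   4.9 101.6 165.8   0.2] x [-62.  37.] y [-76.  83.]
```

View pics/top9.png

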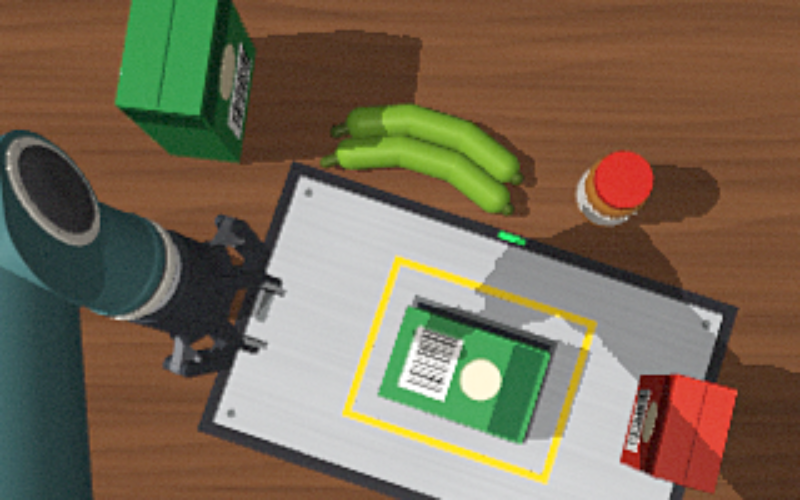

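View pics/side9.png

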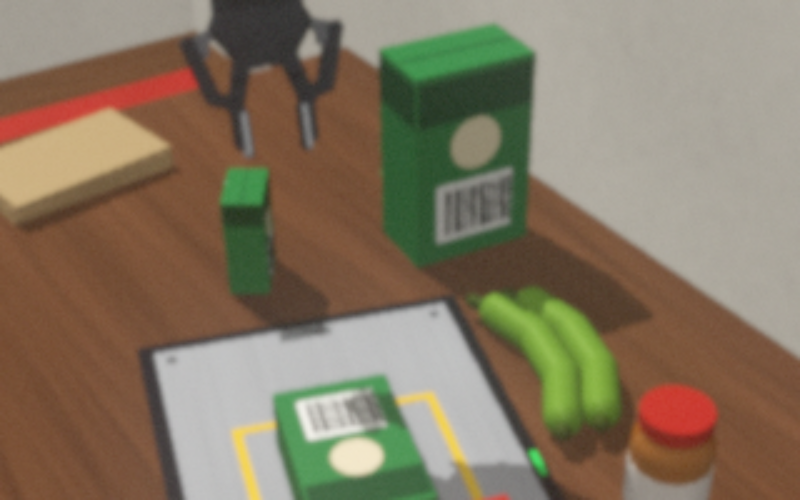

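The carton lies flat on its broad face, spanning x -60..39 and y -74..85 mm, wholly inside the outline. The top crop shows it at (380–552, 305–442), within the yellow, and the hand is clear. Handing in.

```bash
python3 -c "
from bench import robot
print(robot.job_done())"
```

```text
the job is handed in; nothing more can be done
None
```

The green carton is lying flat on its broad barcode face across the glass, wholly inside the yellow outline. I handed the job in with about 9 s on the clock; no verdict is reported.

- **Push:** I slid it upright with both fingertips low and the hand leaned back 25°. It ended squared up, with its leading foot edge at about y = +90 mm in the scan frame. I then pushed it over from about 125 mm up, and the foot edge did not noticeably slide.
- **Final position:** The last top and side pictures agree to about 4 mm. The carton spans roughly x -60 to +39 mm and y -74 to +85 mm, against limits of ±88 and ±113 mm, with its upper face at 64 mm.
- **Other objects:** The red carton and the jar measured within about 1 mm of their starting places. I checked the plantains only by eye, and they look unmoved. The small green carton just behind the start position was not touched either.
- **Hand:** It was clear, with contact forces at noise level.
- **Change of plan:** I first meant to push with the hand vertical and the jaws along the push. The depth image showed the finger linkage bulging about 18 mm ahead of the tip, so I turned the jaws across the push and leaned the hand back before touching anything.

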